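Back off the work positioner by one ratchet notch

TASK

The motor housing in the bench positioner has to be turned back by one notch. With a fingertip, tip the pawl up out of the ratchet wheel, push the crank handle down so that the wheel goes back exactly one notch (never on towards a second), and then tip the pawl down again until it sits fully home in the new notch. Push gently, do not pinch the crank or the pawl, and leave the things standing around where they are.

Things in the scene. Friction and masses are not known exactly. Their poses are not given: they have to be found in the camera images.
- stand: Grey steel work positioner stand, fixed: base plate 200 (x) x 140 (y) x 12 mm, two uprights, a black motor housing (104 mm diameter) on a level axle between them. Origin on the bench below the axle; y along the axle to the crank side, z up, x level (within 0.4 rad of away from the robot); offsets below are in this frame. The upright at y 40 to 50 carries the pawl: x -88 to 7, up to z = 184 mm
- axle_end (a point): Fixed point on the axle's centre line, in the middle of the ratchet wheel: x = 0, y = 62, z = 105 mm of the stand. Steel wheel, 14 mm thick, 8 saw teeth (one notch = 0.785 rad), 116 mm diameter over the tips, 88 mm at the roots
- ratchet (a joint): Wheel angle, rad; grows as it turns BACK (handle on the robot's side, -x, goes down). At 0 a steep tooth face meets the seated pawl, which blocks it; starts at -0.20 to -0.03 (play). In the next notch the pawl can be lowered home at 0.40 to 0.72 (middle 0.57); at 0 to 0.2 a tooth tip is under the nose. With the pawl up, about 4 to 6 N at the handle turns it; it stays where it is left
- crank_handle (a point): Middle of the black crank handle, a round level bar along y, 22 mm diameter, 82 mm long (y 84 to 166 mm; this point y = 128), 75 mm from the axle's centre line. Turns with the wheel: at ratchet 0 it is 70 mm to -x of the axle and 26 mm above it (160 deg from +x towards +z; the angle grows with the joint); at 0.57, 73 mm to -x and 16 mm below. Free below
- pawl (a joint): Pawl angle, rad: 0 = fully home on its stop, nose between two teeth; grows as the nose is lifted, stop at 1.15. Clear of the tooth tips from about 0.17. Stiff pivot: it stays at any angle it is left at; 1 to 2 N at its finger bar moves it. Pivot level, along y, at x = -72, y = 62, z = 170 mm; the arm reaches 72 mm from it to +x, over the wheel's top
- pawl_bar (a point): Middle of the pawl's finger bar: level steel bar along y, 12 mm diameter, 64 mm long (y 12 to 76 mm; this point y = 44), on a thin stem 58 mm from the pivot. Seated: 25 mm to +x of the pivot and 53 mm above it. Pushing it to -x lifts the nose (at pawl 0.9: 30 mm to -x, 50 mm above the pivot); pushing it back to +x lowers the nose
- pawl_nose (a point): Middle of the underside of the pawl's nose, a steel block 7 mm long (x), 14 mm wide (y); moves with the pawl, seated it is 152 mm above the bench
- crank: The crank: steel arm and black handle, fixed to the wheel; origin on the axle's centre line (at y = 0 of the stand), its axes those of the stand when ratchet = 0
- pawl_tab: The pawl's finger bar with its stem; origin at the pawl's pivot, axes those of the stand when the pawl is home
- spray_can: Bystander: white aerosol can, 42 mm diameter, 125 mm tall, origin at the centre of its foot; loose, to be left alone
- screw_jar: Bystander: clear jar with a steel cap, 56 mm diameter, 70 mm tall, origin at the centre of its foot; loose, to be left alone
- mug: Bystander: white cup without handle, 72 mm diameter, 85 mm tall, origin at the centre of its foot; loose, to be left alone
- pliers: Bystander: pliers with olive handles lying flat, about 175 mm long, 12 mm high, origin under the middle of the handles, jaws to its +x; loose, to be left alone

How it is judged:
By the outcome, as a careful person would: the job done as asked, in the order asked, and still so for the second after the job is handed in, with the robot touching nothing.
It also fails if it takes over 51 s, if anything falls off the work surface, if the arm or the gripper's body presses on something with over 40 N, if the wrist force passes 120 N, or if a joint passes its speed limit or range.

ROBOT

A 6-joint arm with a two-finger parallel gripper is mounted at the origin on the work surface. World frame = base frame: x ahead of the robot, y to its left, z up, the work surface at z = 0. Lengths are in m, angles in rad, forces in N, time in s.
With the tool pointing down it reaches from about 0.225 to 0.875 m from the base axis. Payload 3.4 kg.
Tool frame: the origin (TCP) lies at the centre of the arm's flange, where the gripper is bolted on; the fingertips stand manip.tcp_to_tips ahead of it and the grasp point (between the pads) lies 155 mm ahead of it (manip.tcp_to_tips is the distance from the TCP to the fingertips, in m); z points along the fingers, y is the line along which they close (so a half turn about z gives the same grasp; the last joint's range is limited). The gripper opens to 85 mm and grips with 20 to 120 N. Pads are 22 mm wide; open, the fingers measure 114 mm over their backs; the gripper's body (76 mm by 85 mm) begins 54 mm behind the grasp point. The pads swing forward as they close: fully open they stand 13 mm farther back than shut.
Start: joints at [-1.409, 0.276, 1.505, -0, 1.361, -0.121], TCP at [0.16, -0.552, 0.405] pointing down, gripper open.
Joint ranges: [-2.89, 2.89], [-0.75, 2.08], [0.22, 2.7], [-1.18, 4.32], [0.11, 2.71], [-2.7, 2.7]. Speed limits (rad/s): [2.57, 2.57, 3.14, 3.14, 3.14, 3.14].

INTERFACE

Orientations are given as a unit quaternion [w, x, y, z].
In Python, from rig import sensors, imaging, manip gives the robot as it stands. The module is installed in compiled form; this text tells all that it offers.
- The arm moves only by the tool jog_arm, never from a script. Its argument "plan" is a list of rows, each an object of numbers: "dx", "dy", "dz": the shift along the tool's x, y, z in mm; "ax", "ay", "az": the turn, a rotation vector about the tool's x, y, z in units of 6 degrees (1.0 is 6 degrees); "grip": the closure, from 0 (fully open) to 1 (shut). A call has 1 to 20 rows; each row shifts and turns the commanded pose from where the row before left it, along the tool's axes as they then stand; what a row does not reach is not made up. A row lasts 1/12 s, in which the tool goes at most 41.7 mm and 7.16 degrees, less where a joint would pass 70% of its speed; a pose out of reach is approached as far as the arm can. A call is refused whole if a number of a shift passes 41.7 or a number of a turn 1, either way. A call with a gripper value outside its range is refused whole. The fingers move at their own pace and stop on an object; "grip_force" is the grip in N (left out, the last holds). Time passes only in rows, so rows that do not move let the fingers close. It gives the time, the measured TCP pose, the force, the opening and the grip force at its end, in the units of the state.
- sensors.get_state(): the state, without advancing time (a new reading comes with each control period).
- imaging.get_image(name): name is "scene" or "side" or "wrist"; returns a dict with "image" (480x640x3 uint8, red, green, blue), "K" (3x3 intrinsics, pixels), "extrinsics" (4x4, takes a point from world to camera coordinates). Camera axes: x right, y up, looking along -z (the intrinsics and any distortion apply to the point x, -y, -z); pixel columns grow to the right and rows downward; lengths in m; the calibration is good to about 2 mm. A picture is of the moment at which its call begins. There is no depth.
- manip.sign_off(): hands the job in; it is judged then, once.
The state is a dict: "clock": time; "qpos": joint angles; "qd": joint speeds; "effort": joint torques, N m; "position": TCP position; "ee_rot": TCP orientation; "contact_force": force on the tool from outside, world axes, zero at the start; "moment": the same for the moment, N m; "width": finger opening in m; "gripper_force": force on a finger pad.
Only numpy, scipy, OpenCV 4.12 (cv2) and the standard library are available. Lean on these libraries where they do the work, as an engineer would, in place of code of your own. Each camera call takes 0.05 s, during which the arm holds its last target. There are 200 camera calls.

## Working session

There is one attempt and no reset: what is moved stays moved. The work goes in short steps, Python scripts to look and compute and a tool call to move; the robot and the scene stay as the last step left them, time stands still between calls to the robot, and variables do not carry over. Pictures are saved under pics/ and viewed, at most 10 in all, crops included, and the job is handed in when it is done.

Besides the shell and the picture viewer there is one more tool, called after "Call:" by a JSON object that holds its "method" and its "body". jog_arm: Moves the arm, as the interface text tells. Its arguments: {"type":"object","properties":{"plan":{"type":"array"},"grip_force":{"type":"number"}},"required":["plan"]}

```bash
mkdir -p pics; python3 - <<'E'
from rig import sensors, imaging, manip
import cv2,numpy as np,pickle
print(manip.tcp_to_tips); s=sensors.get_state(); print(s)
d={}
for n in("scene","side"):
    r=imaging.get_image(n); d[n]=r; cv2.imwrite(f"pics/{n}0.png",r["image"][:,:,::-1]); print(n,r["K"],r["extrinsics"],r.keys())
pickle.dump(d,open("d0.pkl","wb"))
E
```

```text
0.1734
{'clock': 0.0, 'qpos': array([-1.40903882e+00,  2.76614216e-01,  1.50615237e+00, -1.04431774e-05,
        1.36068687e+00, -1.21006199e-01]), 'qd': array([ 1.45516359e-03, -3.97146385e-05,  1.15867072e-03, -9.14582554e-05,
        1.01708204e-03,  1.34938175e-03]), 'effort': array([-5.39298089e-04, -4.16774082e+01, -2.45804930e+01, -2.31383719e-04,
        1.11222058e-02, -1.23758002e-05]), 'position': array([ 0.16038627, -0.55195799,  0.40382078]), 'ee_rot': array([-9.30102693e-04,  9.90021640e-01,  1.40912336e-01, -2.40608751e-05]), 'contact_force': array([ 0.2001453 , -0.14888735,  0.66907767]), 'moment': array([ 0.00664353,  0.01125143, -0.01859008]), 'gripper_force': 0.0, 'width': 0.08546925113299922}
scene [[469.95699021   0.         315.80182111]
 [  0.         469.95699021 237.61389823]
 [  0.           0.           1.        ]] [[ 0.0942279   0.99554552 -0.00319831 -0.06676194]
 [-0.82546761  0.0799252   0.55876219  0.38850759]
 [ 0.55652882 -0.05001088  0.82932176 -1.46608613]
 [ 0.          0.          0.          1.        ]] dict_keys(['image', 'K', 'extrinsics'])
side [[557.4402356    0.         317.31897758]
 [  0.         557.4402356  234.72404497]
 [  0.           0.           1.        ]] [[-0.95547209 -0.29491107  0.01002693  0.55866079]
 [ 0.23728942 -0.74769923  0.62019319 -0.22011684]
 [-0.17540471  0.59495658  0.78438502 -1.05865175]
 [ 0.          0.          0.          1.        ]] dict_keys(['image', 'K', 'extrinsics'])
```

View pics/scene0.png

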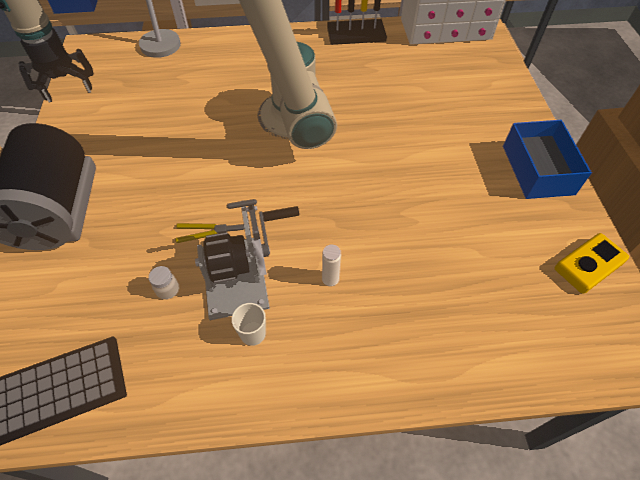

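View pics/side0.png

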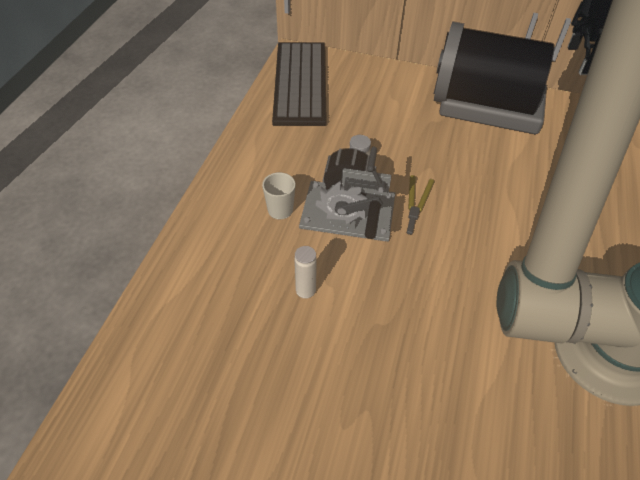

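The scene view shows the stand at about (235,255), the crank handle at about (280,213), and the pawl bar at about (242,204). In the side view the handle is at about (372,220) and the stand at about (348,195). I'll enlarge both.

```bash
python3 - <<'E'
import cv2
a=cv2.imread("pics/scene0.png")[190:325,180:350]
b=cv2.imread("pics/side0.png")[130:250,290:445]
cv2.imwrite("pics/c1.png",cv2.resize(a,None,fx=4.4,fy=4.4,interpolation=cv2.INTER_CUBIC))
cv2.imwrite("pics/c2.png",cv2.resize(b,None,fx=5,fy=5,interpolation=cv2.INTER_CUBIC))
E
```

```text
(no output)
```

View pics/c1.png

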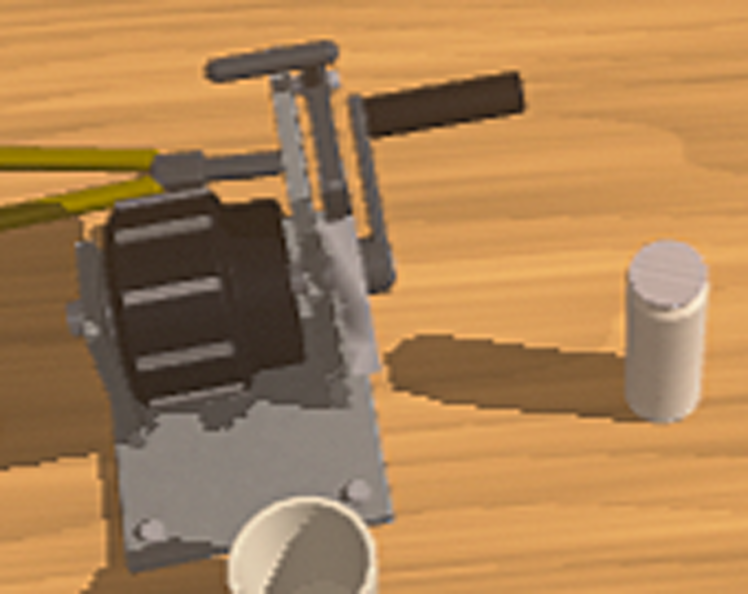

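View pics/c2.png

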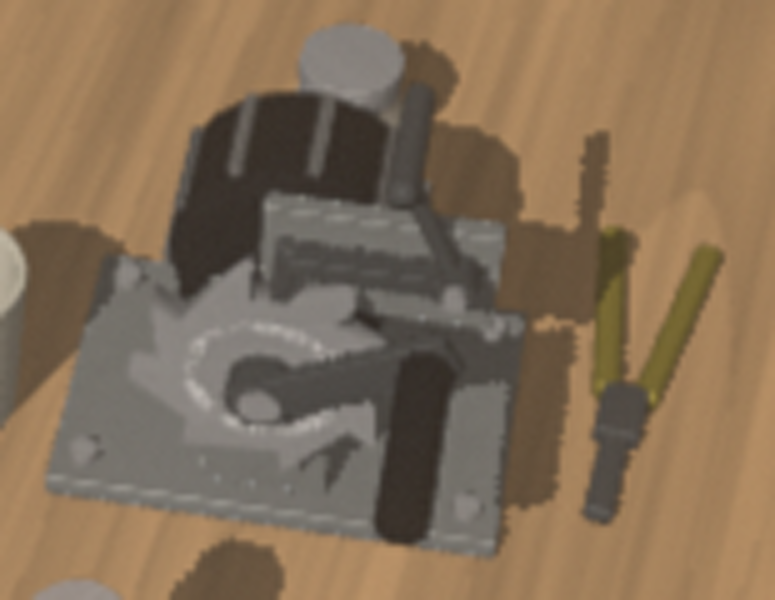

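The crops show, in scene-crop pixels, bar ends at (210,70) and (335,50), handle ends at (368,117) and (520,93), and front plate corners at (130,568) and (390,515). In side-crop pixels, the bar ends are at (420,92) and (402,195), the handle ends at (428,358) and (402,535), and the plate corners at (50,482) and (493,543).

```bash
cat >h.py <<'E'
import numpy as np,pickle
from scipy.optimize import least_squares
def P(c): return c["K"],c["extrinsics"]
def proj(c,X):
    K,E=P(c); p=E[:3,:3]@X+E[:3,3]; p=np.array([p[0],-p[1],-p[2]]); q=K@p; return q[:2]/q[2]
def ray(c,u):
    K,E=P(c); d=np.linalg.inv(K)@[u[0],u[1],1]; d=E[:3,:3].T@(d*[1,-1,-1]); return -E[:3,:3].T@E[:3,3],d/np.linalg.norm(d)
def plane(c,u,z):
    o,d=ray(c,u); return o+d*(z-o[2])/d[2]
def tri(c1,u1,c2,u2):
    o1,d1=ray(c1,u1);o2,d2=ray(c2,u2); s=np.linalg.lstsq(np.c_[d1,-d2],o2-o1,rcond=None)[0]
    a=o1+s[0]*d1;b=o2+s[1]*d2; return (a+b)/2,np.linalg.norm(a-b)
S=lambda x,y:(x/4.4+180-.4,y/4.4+190-.4)
D=lambda x,y:(x/5+290-.4,y/5+130-.4)
E
python3 - <<'E'
from h import *
d=pickle.load(open("d0.pkl","rb"));s,e=d["scene"],d["side"]
t={}
for n,a,b in(("bar-",(210,70),(420,92)),("bar+",(335,50),(402,195)),("h0",(368,117),(428,358)),("h1",(520,93),(402,535))):
    X,r=tri(s,S(*a),e,D(*b)); t[n]=X; print(n,X.round(4),round(r,4))
pl=[plane(s,S(130,568),.012),plane(s,S(390,515),.012),plane(e,D(50,482),.012),plane(e,D(493,543),.012)]
print(np.array(pl).round(4))
st=np.array
# stand-frame fit of measured points: tx,ty,yaw,ratchet,pawl
def model(q):
    tx,ty,w,r,p=q
    R=np.array([[np.cos(w),-np.sin(w),0],[np.sin(w),np.cos(w),0],[0,0,1]])
    a=np.deg2rad(160)+r; hx,hz=.075*np.cos(a),.105+.075*np.sin(a)
    b=np.arctan2(53,25)+p; bx,bz=-.072+.0585*np.cos(b),.170+.0585*np.sin(b)
    M=[[bx,.012,bz],[bx,.076,bz],[hx,.084,hz],[hx,.166,hz],[.1,-.07,.012],[.1,.07,.012],[.1,.07,.012],[-.1,.07,.012]]
    return (R@np.array(M).T).T+[tx,ty,0]
Z=np.array(list(t.values())+pl)
f=least_squares(lambda q:(model(q)-Z).ravel(),[.5,-.2,0,-.1,0],loss="soft_l1",f_scale=.003)
print(f.x.round(4));print(((model(f.x)-Z)*1e3).round(1))
np.save("pose.npy",f.x)
for n,z,px in(("can",0.125,S(667,270)),("mug",.085,S(303,545))): print(n,plane(s,px,z).round(3))
print("pliers jaw",plane(e,D(597,515),.01).round(3),"jar",plane(e,D(352,65),.07).round(3))
E
```

```text
bar- [ 0.5246 -0.1671  0.223 ] 0.0009
bar+ [ 0.5182 -0.1083  0.2241] 0.0011
h0 [ 0.5001 -0.1003  0.1467] 0.0035
h1 [ 0.4884 -0.0199  0.1388] 0.0009
[[ 0.6784 -0.2403  0.012 ]
 [ 0.6612 -0.1056  0.012 ]
 [ 0.6569 -0.1016  0.012 ]
 [ 0.4636 -0.1273  0.012 ]]
[ 0.5698 -0.1801  0.0974 -0.1954 -0.0413]
[[-0.7 -5.5 -1.2]
 [-0.5 -0.6 -2.3]
 [-2.3 -2.5 -2.8]
 [ 1.4 -1.2  5. ]
 [-2.3  0.2 -0. ]
 [ 1.2  4.8 -0. ]
 [ 5.5  0.8 -0. ]
 [-0.2  7.1 -0. ]]
can [0.595 0.045 0.125]
mug [ 0.709 -0.143  0.085]
pliers jaw [ 0.424 -0.158  0.01 ] jar [ 0.585 -0.34   0.07 ]
```

Call:
{"method": "jog_arm", "body": {"plan": [{"dz":-20,"grip":1},{"dx":27,"dy":-15,"dz":-10,"grip":1},{"dx":27,"dy":-15,"dz":-10,"grip":1},{"dx":27,"dy":-15,"dz":-10,"grip":1},{"dx":27,"dy":-15,"grip":1},{"dx":27,"dy":-15,"grip":1},{"dx":27,"dy":-15,"grip":1},{"dx":27,"dy":-15,"grip":1},{"dx":27,"dy":-15,"grip":1},{"dx":27,"dy":-15,"grip":1},{"dx":27,"dy":-15,"grip":1},{"dx":27,"dy":-15,"grip":1},{"dx":27,"dy":-15,"grip":1},{"dx":27,"dy":-15,"grip":1},{"dx":27,"dy":-15,"grip":1},{"dx":27,"dy":-15,"grip":1},{"dx":27,"dy":-15,"grip":1},{"dx":27,"dy":-15,"grip":1},{"dx":27,"dy":-15,"az":0.78,"grip":1},{"az":0.78,"grip":1}]}}

```text
$.plan[0]: bad value
```

```bash
cat >go.py <<'E'
from rig import sensors
import numpy as np,sys
from scipy.spatial.transform import Rotation as R
O=np.array([.574,-.176,0]);W=.12
T=R.from_euler("z",W)
def tip():
    s=sensors.get_state();q=s["ee_rot"];r=R.from_quat([q[1],q[2],q[3],q[0]])
    p=s["position"]+r.apply([0,0,.1734]); return s,r,p
if __name__=="__main__":
    s,r,p=tip(); print("t",round(s["clock"],2),"F",s["contact_force"].round(1),"w",round(s["width"],4),"tip stand",(T.inv().apply(p-O)*1e3).round(1),"yaw",np.arctan2(*r.apply([1,0,0])[1::-1]).round(3),"zdir",r.apply([0,0,1]).round(3))
    for a in sys.argv[1:]:
        g=O+T.apply(np.array(eval(a))/1e3); print(a,"-> tool mm",(r.inv().apply(g-p)*1e3).round(1))
E
python3 go.py 0,0,0 -15,28,250 -15,28,207; python3 - <<'E'
from rig import imaging
import cv2
b=imaging.get_image("side")["image"][80:260,270:470,::-1]
cv2.imwrite("pics/c3.png",cv2.resize(b,None,fx=3.3,fy=3.3,interpolation=cv2.INTER_CUBIC))
E
```

```text
t 0.1 F [0.3 0.3 0.7] w 0.0853 tip stand [-455.6 -323.5  230.5] yaw 0.283 zdir [-0.     0.002 -1.   ]
0,0,0 -> tool mm [ 502. -245.  231.]
-15,28,250 -> tool mm [ 491.8 -275.4  -18.9]
-15,28,207 -> tool mm [ 491.8 -275.4   24.1]
```

View pics/c3.png

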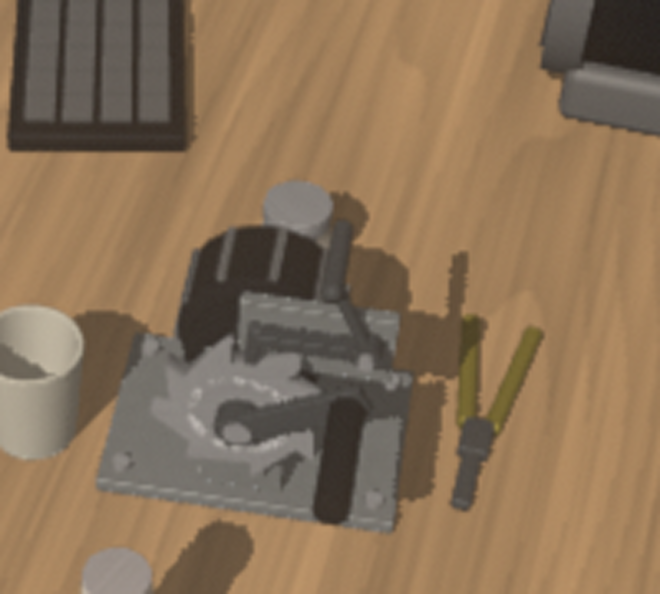

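The row format was refused, so the arm hasn't moved and the picture shows the same unchanged scene. I'll give every key in each row.

Call:
{"method": "jog_arm", "body": {"plan": [{"dx":0,"dy":0,"dz":-20,"ax":0,"ay":0,"az":0,"grip":1},{"dx":27,"dy":-15,"dz":-10,"ax":0,"ay":0,"az":0,"grip":1},{"dx":27,"dy":-15,"dz":-10,"ax":0,"ay":0,"az":0,"grip":1},{"dx":27,"dy":-15,"dz":-10,"ax":0,"ay":0,"az":0,"grip":1},{"dx":27,"dy":-15,"dz":0,"ax":0,"ay":0,"az":0,"grip":1},{"dx":27,"dy":-15,"dz":0,"ax":0,"ay":0,"az":0,"grip":1},{"dx":27,"dy":-15,"dz":0,"ax":0,"ay":0,"az":0,"grip":1},{"dx":27,"dy":-15,"dz":0,"ax":0,"ay":0,"az":0,"grip":1},{"dx":27,"dy":-15,"dz":0,"ax":0,"ay":0,"az":0,"grip":1},{"dx":27,"dy":-15,"dz":0,"ax":0,"ay":0,"az":0,"grip":1},{"dx":27,"dy":-15,"dz":0,"ax":0,"ay":0,"az":0,"grip":1},{"dx":27,"dy":-15,"dz":0,"ax":0,"ay":0,"az":0,"grip":1},{"dx":27,"dy":-15,"dz":0,"ax":0,"ay":0,"az":0,"grip":1},{"dx":27,"dy":-15,"dz":0,"ax":0,"ay":0,"az":0,"grip":1},{"dx":27,"dy":-15,"dz":0,"ax":0,"ay":0,"az":0,"grip":1},{"dx":27,"dy":-15,"dz":0,"ax":0,"ay":0,"az":0,"grip":1},{"dx":27,"dy":-15,"dz":0,"ax":0,"ay":0,"az":0,"grip":1},{"dx":27,"dy":-15,"dz":0,"ax":0,"ay":0,"az":0,"grip":1},{"dx":27,"dy":-15,"dz":0,"ax":0,"ay":0,"az":0.78,"grip":1},{"dx":0,"dy":0,"dz":0,"ax":0,"ay":0,"az":0.78,"grip":1}]}}

```text
clock: 1.82
position: [0.5549, -0.1537, 0.4539]
ee_rot: [-0.002, 0.998, 0.06, 0.001]
contact_force: [0.4, -0.7, -0.0]
width: 0.0
gripper_force: 0.0
```

```bash
python3 go.py -15,28,250 -15,28,207
```

```text
t 1.82 F [ 0.4 -0.7 -0. ] w 0.0 tip stand [-15.9  25.  280.5] yaw 0.12 zdir [ 0.002  0.003 -1.   ]
-15,28,250 -> tool mm [ 0.8 -2.9 30.5]
-15,28,207 -> tool mm [ 0.7 -2.8 73.5]
```

Call:
{"method": "jog_arm", "body": {"plan": [{"dx":0,"dy":0,"dz":15,"ax":0,"ay":0,"az":0,"grip":1},{"dx":0,"dy":0,"dz":15,"ax":0,"ay":0,"az":0,"grip":1},{"dx":0,"dy":0,"dz":15,"ax":0,"ay":0,"az":0,"grip":1},{"dx":0,"dy":0,"dz":15,"ax":0,"ay":0,"az":0,"grip":1},{"dx":0,"dy":0,"dz":10,"ax":0,"ay":0,"az":0,"grip":1},{"dx":0,"dy":0,"dz":3,"ax":0,"ay":0,"az":0,"grip":1},{"dx":0,"dy":0,"dz":0,"ax":0,"ay":0,"az":0,"grip":1},{"dx":0,"dy":0,"dz":0,"ax":0,"ay":0,"az":0,"grip":1}]}}

```text
clock: 2.48
position: [0.552, -0.1574, 0.3821]
ee_rot: [0.0, 0.998, 0.06, 0.0]
contact_force: [0.8, 0.8, 0.2]
width: -0.0001
gripper_force: 0.0
```

```bash
cat >pic.py <<'E'
from rig import imaging
import cv2,sys,numpy as np
a=imaging.get_image("scene")["image"][180:310,170:330,::-1]
b=imaging.get_image("side")["image"][120:250,290:450,::-1]
cv2.imwrite(sys.argv[1],cv2.resize(np.hstack([a,b]),None,fx=2.5,fy=2.5,interpolation=cv2.INTER_CUBIC))
E
python3 go.py; python3 pic.py pics/p1.png
```

```text
t 2.48 F [0.8 0.8 0.2] w -0.0001 tip stand [-19.5  21.  208.7] yaw 0.119 zdir [ 0.001 -0.    -1.   ]
```

View pics/p1.png

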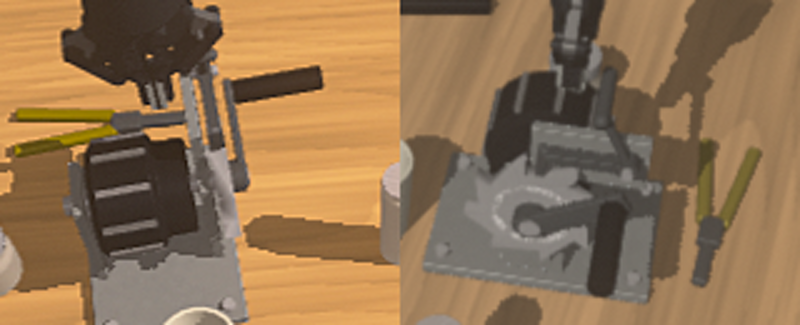

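The fingertips are on the +x side of the pawl bar with a clear gap: about (158,95) in the left half and (570,78) in the right half. Next I push to -x.

Call:
{"method": "jog_arm", "body": {"plan": [{"dx":-5,"dy":-3,"dz":0,"ax":0,"ay":0,"az":0,"grip":1},{"dx":-4,"dy":-3,"dz":0,"ax":0,"ay":0,"az":0,"grip":1},{"dx":-4,"dy":0,"dz":0,"ax":0,"ay":0,"az":0,"grip":1},{"dx":-4,"dy":0,"dz":0,"ax":0,"ay":0,"az":0,"grip":1},{"dx":-4,"dy":0,"dz":0,"ax":0,"ay":0,"az":0,"grip":1},{"dx":0,"dy":0,"dz":0,"ax":0,"ay":0,"az":0,"grip":1}]}}

```text
clock: 3.08
position: [0.5297, -0.1539, 0.3824]
ee_rot: [0.0, 0.998, 0.06, 0.0]
contact_force: [1.0, 0.9, 1.2]
width: 0.0001
gripper_force: 0.7
```

```bash
python3 go.py
```

```text
t 3.08 F [1.  0.9 1.2] w 0.0001 tip stand [-41.2  27.  209. ] yaw 0.119 zdir [ 0.001 -0.001 -1.   ]
```

Call:
{"method": "jog_arm", "body": {"plan": [{"dx":-4,"dy":0,"dz":0,"ax":0,"ay":0,"az":0,"grip":1},{"dx":-4,"dy":0,"dz":0,"ax":0,"ay":0,"az":0,"grip":1},{"dx":-4,"dy":0,"dz":0,"ax":0,"ay":0,"az":0,"grip":1},{"dx":-4,"dy":0,"dz":0,"ax":0,"ay":0,"az":0,"grip":1},{"dx":-4,"dy":0,"dz":0,"ax":0,"ay":0,"az":0,"grip":1},{"dx":-4,"dy":0,"dz":0,"ax":0,"ay":0,"az":0,"grip":1},{"dx":0,"dy":0,"dz":0,"ax":0,"ay":0,"az":0,"grip":1}]}}

```text
clock: 3.67
position: [0.5053, -0.1568, 0.3814]
ee_rot: [-0.0, 0.998, 0.06, -0.001]
contact_force: [-1.0, -1.1, 0.3]
width: -0.0001
gripper_force: 0.0
```

```bash
python3 go.py
```

```text
t 3.67 F [-1.  -1.1  0.3] w -0.0001 tip stand [-66.3  27.4 208. ] yaw 0.119 zdir [-0.002  0.    -1.   ]
```

Call:
{"method": "jog_arm", "body": {"plan": [{"dx":8,"dy":0,"dz":0,"ax":0,"ay":0,"az":0,"grip":1},{"dx":2,"dy":0,"dz":-30,"ax":0,"ay":0,"az":0,"grip":1},{"dx":0,"dy":0,"dz":-38,"ax":0,"ay":0,"az":0,"grip":1},{"dx":0,"dy":-38,"dz":0,"ax":0,"ay":0,"az":0,"grip":1},{"dx":0,"dy":-38,"dz":0,"ax":0,"ay":0,"az":0,"grip":1},{"dx":0,"dy":-38,"dz":0,"ax":0,"ay":0,"az":0,"grip":1},{"dx":0,"dy":0,"dz":0,"ax":0,"ay":0,"az":0,"grip":1},{"dx":0,"dy":0,"dz":0,"ax":0,"ay":0,"az":0,"grip":1}]}}

```text
clock: 4.33
position: [0.5026, -0.0405, 0.4496]
ee_rot: [0.0, 0.998, 0.062, -0.0]
contact_force: [-0.8, 0.2, 0.5]
width: -0.0003
gripper_force: 0.0
```

```bash
python3 go.py -66,140,210 -68,140,165 -70,140,152; python3 pic.py pics/p2.png
```

```text
t 4.33 F [-0.8  0.2  0.5] w -0.0003 tip stand [-54.8 143.  276.2] yaw 0.123 zdir [-0.001 -0.    -1.   ]
-66,140,210 -> tool mm [-11.2   3.   66.3]
-68,140,165 -> tool mm [-13.2   3.  111.3]
-70,140,152 -> tool mm [-15.2   3.  124.3]
```

View pics/p2.png

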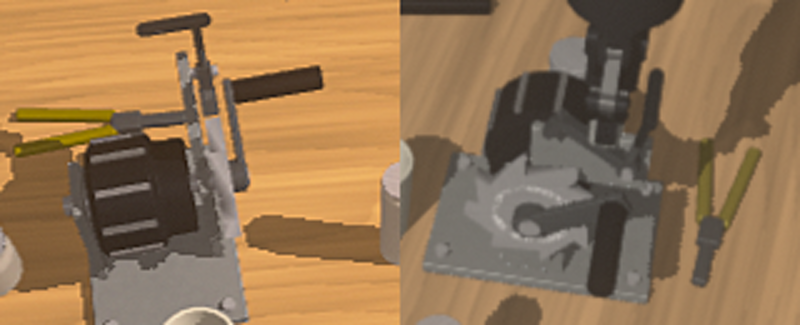

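The pawl is lifted: the bar now runs (140,30)-(210,18) on the left and (655,72)-(649,132) on the right. I'll triangulate it.

```bash
python3 - <<'E'
from h import *
from go import O,T
d=pickle.load(open("d0.pkl","rb"));s,e=d["scene"],d["side"]
A=lambda x,y:(x/2.5+170-.3,y/2.5+180-.3);B=lambda x,y:(x/2.5+130-.3,y/2.5+120-.3)
for n,a,b in(("bar-",(140,30),(655,72)),("bar+",(209,18),(649,132)),("h0",(234,92),(610,206)),("h1",(322,75),(600,291))):
    X,r=tri(s,A(*a),e,B(*b)); print(n,X.round(4),(T.inv().apply(X-O)*1e3).round(1),round(r,4))
E
```

```text
bar- [ 0.4906 -0.1704  0.228 ] [-82.1  15.6 228. ] 0.0
bar+ [ 0.4808 -0.1115  0.2239] [-84.8  75.2 223.9] 0.0024
h0 [ 0.5017 -0.0993  0.1458] [-62.6  84.8 145.8] 0.0008
h1 [ 0.4887 -0.018   0.1427] [-65.8 167.  142.7] 0.0012
```

Call:
{"method": "jog_arm", "body": {"plan": [{"dx":-8,"dy":3,"dz":15,"ax":0,"ay":0,"az":0,"grip":1},{"dx":-7,"dy":0,"dz":30,"ax":0,"ay":0,"az":0,"grip":1},{"dx":0,"dy":0,"dz":30,"ax":0,"ay":0,"az":0,"grip":1},{"dx":0,"dy":0,"dz":25,"ax":0,"ay":0,"az":0,"grip":1},{"dx":0,"dy":0,"dz":10,"ax":0,"ay":0,"az":0,"grip":1},{"dx":0,"dy":0,"dz":0,"ax":0,"ay":0,"az":0,"grip":1},{"dx":0,"dy":0,"dz":0,"ax":0,"ay":0,"az":0,"grip":1}]}}

```text
clock: 5.02
position: [0.4889, -0.048, 0.3399]
ee_rot: [0.0, 0.998, 0.059, -0.0]
contact_force: [0.1, -0.6, 0.1]
width: -0.0002
gripper_force: 0.0
```

```bash
python3 go.py -70,140,120 -72,140,100
```

```text
t 5.02 F [ 0.1 -0.6  0.1] w -0.0002 tip stand [-69.2 137.2 166.5] yaw 0.118 zdir [-0. -0. -1.]
-70,140,120 -> tool mm [-0.8 -2.8 46.5]
-72,140,100 -> tool mm [-2.8 -2.8 66.5]
```

Call:
{"method": "jog_arm", "body": {"plan": [{"dx":0,"dy":-1,"dz":5,"ax":0,"ay":0,"az":0,"grip":1},{"dx":0,"dy":-1,"dz":5,"ax":0,"ay":0,"az":0,"grip":1},{"dx":0,"dy":0,"dz":4,"ax":0,"ay":0,"az":0,"grip":1},{"dx":0,"dy":0,"dz":4,"ax":0,"ay":0,"az":0,"grip":1},{"dx":-1,"dy":0,"dz":4,"ax":0,"ay":0,"az":0,"grip":1},{"dx":0,"dy":0,"dz":4,"ax":0,"ay":0,"az":0,"grip":1},{"dx":0,"dy":0,"dz":4,"ax":0,"ay":0,"az":0,"grip":1},{"dx":-1,"dy":0,"dz":4,"ax":0,"ay":0,"az":0,"grip":1},{"dx":0,"dy":0,"dz":4,"ax":0,"ay":0,"az":0,"grip":1}]}}

```text
clock: 5.77
position: [0.4849, -0.0452, 0.3021]
ee_rot: [0.0, 0.998, 0.06, -0.001]
contact_force: [-3.8, 0.5, 6.4]
width: 0.0001
gripper_force: 2.4
```

```bash
python3 go.py -72,140,100
```

```text
t 5.77 F [-3.8  0.5  6.4] w 0.0001 tip stand [-73.2 140.4 128.7] yaw 0.12 zdir [-0.002 -0.001 -1.   ]
-72,140,100 -> tool mm [ 1.3  0.4 28.7]
```

Call:
{"method": "jog_arm", "body": {"plan": [{"dx":0,"dy":0,"dz":4,"ax":0,"ay":0,"az":0,"grip":1},{"dx":0,"dy":0,"dz":4,"ax":0,"ay":0,"az":0,"grip":1},{"dx":0,"dy":0,"dz":4,"ax":0,"ay":0,"az":0,"grip":1},{"dx":0,"dy":0,"dz":3,"ax":0,"ay":0,"az":0,"grip":1},{"dx":0,"dy":0,"dz":3,"ax":0,"ay":0,"az":0,"grip":1},{"dx":0,"dy":0,"dz":3,"ax":0,"ay":0,"az":0,"grip":1},{"dx":0,"dy":0,"dz":2,"ax":0,"ay":0,"az":0,"grip":1},{"dx":0,"dy":0,"dz":0,"ax":0,"ay":0,"az":0,"grip":1}]}}

```text
clock: 6.43
position: [0.4863, -0.0453, 0.2781]
ee_rot: [-0.0, 0.998, 0.06, 0.0]
contact_force: [0.7, -0.8, -1.2]
width: -0.0002
gripper_force: 0.0
```

```bash
python3 go.py -72,140,100
```

```text
t 6.43 F [ 0.7 -0.8 -1.2] w -0.0002 tip stand [-71.3 140.2 104.7] yaw 0.119 zdir [ 0.001  0.    -1.   ]
-72,140,100 -> tool mm [-0.7  0.2  4.7]
```

Call:
{"method": "jog_arm", "body": {"plan": [{"dx":0,"dy":0,"dz":-20,"ax":0,"ay":0,"az":0,"grip":1},{"dx":0,"dy":0,"dz":-38,"ax":0,"ay":0,"az":0,"grip":1},{"dx":0,"dy":0,"dz":-38,"ax":0,"ay":0,"az":0,"grip":1},{"dx":-10,"dy":0,"dz":-38,"ax":0,"ay":0,"az":0,"grip":1},{"dx":-15,"dy":0,"dz":-36,"ax":0,"ay":0,"az":0,"grip":1},{"dx":-18,"dy":20,"dz":0,"ax":0,"ay":0,"az":0,"grip":1},{"dx":0,"dy":30,"dz":0,"ax":0,"ay":0,"az":0,"grip":1},{"dx":0,"dy":30,"dz":0,"ax":0,"ay":0,"az":0,"grip":1},{"dx":0,"dy":30,"dz":0,"ax":0,"ay":0,"az":0,"grip":1},{"dx":0,"dy":0,"dz":0,"ax":0,"ay":0,"az":0,"grip":1}]}}

```text
clock: 7.27
position: [0.4578, -0.1642, 0.4487]
ee_rot: [0.003, 0.998, 0.058, 0.002]
contact_force: [0.2, -0.6, -0.1]
width: -0.0001
gripper_force: 0.0
```

```bash
python3 go.py -114,28,210; python3 pic.py pics/p3.png
```

```text
t 7.27 F [ 0.2 -0.6 -0.1] w -0.0001 tip stand [-113.4   24.7  275.3] yaw 0.115 zdir [ 0.003 -0.005 -1.   ]
-114,28,210 -> tool mm [-0.8 -3.6 65.3]
```

View pics/p3.png

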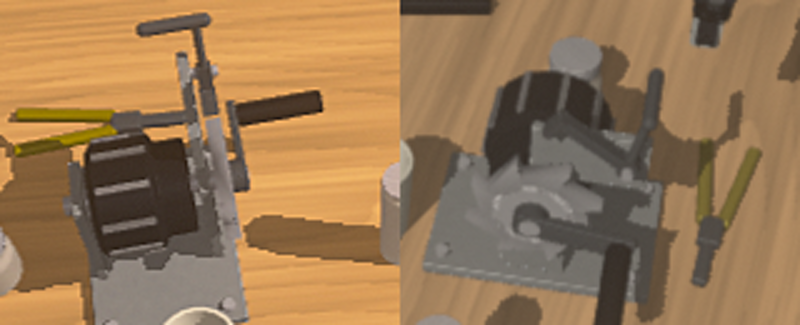

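The handle has gone down: (236,115)-(322,99) on the left, inner end about (618,248) on the right. The bar hasn't moved, at (140,30)-(210,18). I'll check the ratchet angle.

```bash
python3 - <<'E'
from h import *
from go import O,T
d=pickle.load(open("d0.pkl","rb"));s,e=d["scene"],d["side"]
A=lambda x,y:(x/2.5+170-.3,y/2.5+180-.3);B=lambda x,y:(x/2.5+130-.3,y/2.5+120-.3)
X,r=tri(s,A(238,115),e,B(618,249)); print((T.inv().apply(X-O)*1e3).round(1),r)
for q in np.arange(.3,.9,.1):
    a=np.deg2rad(160)+q; m=[O+T.apply([.075*np.cos(a),y,.105+.075*np.sin(a)]) for y in(.084,.166)]
    print(q.round(1),*[((proj(s,x)-[170,180])*2.5).round(0) for x in m],*[((proj(e,x)-[130,120])*2.5).round(0) for x in m[:1]])
E
```

```text
[-73.4  85.1  95.7] 0.001635702905659488
0.3 [234. 104.] [320.  89.] [620. 238.]
0.4 [235. 109.] [320.  94.] [619. 244.]
0.5 [236. 114.] [321.  99.] [617. 250.]
0.6 [237. 120.] [321. 105.] [615. 255.]
0.7 [238. 126.] [322. 111.] [611. 260.]
0.8 [239. 133.] [323. 118.] [607. 265.]
0.9 [240. 140.] [324. 125.] [602. 269.]
```

Call:
{"method": "jog_arm", "body": {"plan": [{"dx":0,"dy":-2,"dz":20,"ax":0,"ay":0,"az":0,"grip":1},{"dx":0,"dy":-2,"dz":20,"ax":0,"ay":0,"az":0,"grip":1},{"dx":0,"dy":0,"dz":20,"ax":0,"ay":0,"az":0,"grip":1},{"dx":0,"dy":0,"dz":8,"ax":0,"ay":0,"az":0,"grip":1},{"dx":4,"dy":0,"dz":0,"ax":0,"ay":0,"az":0,"grip":1},{"dx":4,"dy":0,"dz":0,"ax":0,"ay":0,"az":0,"grip":1},{"dx":4,"dy":0,"dz":0,"ax":0,"ay":0,"az":0,"grip":1},{"dx":4,"dy":0,"dz":0,"ax":0,"ay":0,"az":0,"grip":1},{"dx":4,"dy":0,"dz":0,"ax":0,"ay":0,"az":0,"grip":1},{"dx":4,"dy":0,"dz":0,"ax":0,"ay":0,"az":0,"grip":1},{"dx":4,"dy":0,"dz":0,"ax":0,"ay":0,"az":0,"grip":1},{"dx":4,"dy":0,"dz":0,"ax":0,"ay":0,"az":0,"grip":1},{"dx":4,"dy":0,"dz":0,"ax":0,"ay":0,"az":0,"grip":1},{"dx":4,"dy":0,"dz":0,"ax":0,"ay":0,"az":0,"grip":1},{"dx":2,"dy":0,"dz":0,"ax":0,"ay":0,"az":0,"grip":1},{"dx":0,"dy":0,"dz":0,"ax":0,"ay":0,"az":0,"grip":1}]}}

```text
clock: 8.7
position: [0.4982, -0.1507, 0.3804]
ee_rot: [-0.0, 0.998, 0.06, 0.0]
contact_force: [-0.5, 0.5, 0.2]
width: -0.0
gripper_force: 0.0
```

```bash
python3 go.py
```

```text
t 8.7 F [-0.5  0.5  0.2] w -0.0 tip stand [-72.2  34.3 207. ] yaw 0.119 zdir [ 0.  0. -1.]
```

Call:
{"method": "jog_arm", "body": {"plan": [{"dx":2,"dy":0,"dz":0,"ax":0,"ay":0,"az":0,"grip":1},{"dx":2,"dy":0,"dz":0,"ax":0,"ay":0,"az":0,"grip":1},{"dx":1,"dy":0,"dz":0,"ax":0,"ay":0,"az":0,"grip":1},{"dx":0,"dy":0,"dz":0,"ax":0,"ay":0,"az":0,"grip":1}]}}

```text
clock: 9.03
position: [0.5027, -0.15, 0.3806]
ee_rot: [-0.0, 0.998, 0.06, -0.0]
contact_force: [-0.5, -0.1, -0.7]
width: -0.0001
gripper_force: 0.3
```

Call:
{"method": "jog_arm", "body": {"plan": [{"dx":1,"dy":0,"dz":0,"ax":0,"ay":0,"az":0,"grip":1},{"dx":1,"dy":0,"dz":0,"ax":0,"ay":0,"az":0,"grip":1},{"dx":0,"dy":0,"dz":0,"ax":0,"ay":0,"az":0,"grip":1}]}}

```text
clock: 9.28
position: [0.5047, -0.1499, 0.3807]
ee_rot: [-0.0, 0.998, 0.06, 0.0]
contact_force: [-0.5, 0.9, -0.9]
width: -0.0001
gripper_force: 0.4
```

```bash
python3 go.py
```

```text
t 9.28 F [-0.5  0.9 -0.9] w -0.0001 tip stand [-65.7  34.3 207.3] yaw 0.119 zdir [ 0.  0. -1.]
```

Call:
{"method": "jog_arm", "body": {"plan": [{"dx":1,"dy":0,"dz":0,"ax":0,"ay":0,"az":0,"grip":1},{"dx":1,"dy":0,"dz":0,"ax":0,"ay":0,"az":0,"grip":1},{"dx":0,"dy":0,"dz":0,"ax":0,"ay":0,"az":0,"grip":1}]}}

```text
clock: 9.53
position: [0.506, -0.1497, 0.3806]
ee_rot: [0.0, 0.998, 0.06, -0.001]
contact_force: [-4.4, -0.2, 0.3]
width: -0.0001
gripper_force: 2.0
```

Call:
{"method": "jog_arm", "body": {"plan": [{"dx":1,"dy":0,"dz":0,"ax":0,"ay":0,"az":0,"grip":1},{"dx":0,"dy":0,"dz":0,"ax":0,"ay":0,"az":0,"grip":1}]}}

```text
clock: 9.7
position: [0.5065, -0.1496, 0.3806]
ee_rot: [0.0, 0.998, 0.06, -0.002]
contact_force: [-6.8, -1.0, 1.1]
width: -0.0
gripper_force: 3.2
```

Call:
{"method": "jog_arm", "body": {"plan": [{"dx":1,"dy":0,"dz":0,"ax":0,"ay":0,"az":0,"grip":1},{"dx":0,"dy":0,"dz":0,"ax":0,"ay":0,"az":0,"grip":1}]}}

```text
clock: 9.87
position: [0.5069, -0.1495, 0.3806]
ee_rot: [0.0, 0.998, 0.06, -0.003]
contact_force: [-8.5, -1.9, 3.3]
width: 0.0001
gripper_force: 4.2
```

```bash
python3 go.py
```

```text
t 9.87 F [-8.5 -1.9  3.3] w 0.0001 tip stand [-64.5  34.3 207.2] yaw 0.12 zdir [-0.006 -0.001 -1.   ]
```

The force rises sharply at exactly the position expected for home. I'll back off and look.

Call:
{"method": "jog_arm", "body": {"plan": [{"dx":-8,"dy":0,"dz":0,"ax":0,"ay":0,"az":0,"grip":1},{"dx":-10,"dy":0,"dz":0,"ax":0,"ay":0,"az":0,"grip":1},{"dx":-15,"dy":0,"dz":-30,"ax":0,"ay":0,"az":0,"grip":1},{"dx":-30,"dy":0,"dz":-35,"ax":0,"ay":0,"az":0,"grip":1},{"dx":-35,"dy":0,"dz":0,"ax":0,"ay":0,"az":0,"grip":1},{"dx":-20,"dy":0,"dz":0,"ax":0,"ay":0,"az":0,"grip":1},{"dx":0,"dy":0,"dz":0,"ax":0,"ay":0,"az":0,"grip":1},{"dx":0,"dy":0,"dz":0,"ax":0,"ay":0,"az":0,"grip":1}]}}

```text
clock: 10.53
position: [0.3935, -0.163, 0.4431]
ee_rot: [0.001, 0.998, 0.059, 0.002]
contact_force: [0.0, -0.2, 0.2]
width: -0.0002
gripper_force: 0.0
```

```bash
python3 go.py; python3 pic.py pics/p4.png
```

```text
t 10.53 F [ 0.  -0.2  0.2] w -0.0002 tip stand [-177.    34.2  269.7] yaw 0.118 zdir [ 0.004 -0.001 -1.   ]
```

View pics/p4.png

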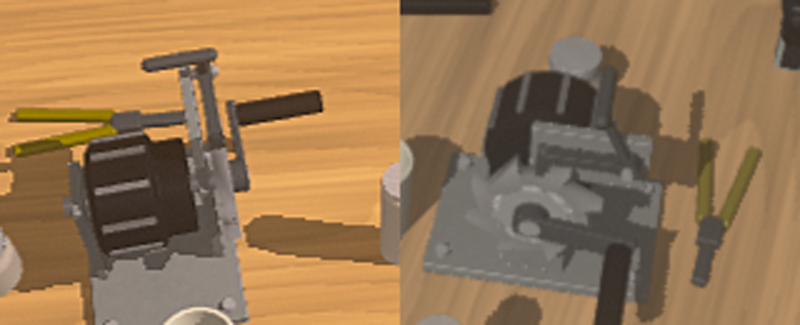

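The bar is back at its seated pixels: (228,206)-(256,201) in the full scene image, the same as at the start. The handle is still in the new notch at (236,115)-(322,99), and the things around it haven't moved.

```bash
python3 -c "
from rig import manip
print(manip.sign_off())"
```

```text
the job is handed in; nothing more can be done
None
```

The job is handed in: the pawl was tipped up, the wheel went back one notch (ratchet about 0.5 rad by the cameras), and the pawl was pushed down onto its home stop. The arm was clear, and the things around it looked unmoved in the last picture.

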